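# Lay two coffee trays from the finjan shelf

### The arm

A 6-joint arm with a two-finger parallel gripper is mounted at the origin on the work surface. World frame = base frame: x ahead of the robot, y to its left, z up, the work surface at z = 0. Lengths are in m, angles in rad, forces in N, time in s.
With the tool pointing down it reaches from about 0.35 to 0.975 m from the base axis. Payload 4.9 kg.
Tool frame: the origin (TCP) lies on the centre line of the jaws, within the pads' length; the fingertips stand 14 mm ahead of it and the grasp point (between the pads) lies 5 mm behind it; x points along the fingers, z is the direction in which the jaws open and shut, and the axes are right-handed (so a half turn about x gives the same grasp; the last joint's range is limited). The gripper opens to 85 mm and grips with 20 to 120 N. Pads are 22 mm wide; open, the fingers measure 114 mm over their backs; the gripper's body (76 mm by 85 mm) begins 54 mm behind the grasp point. The pads swing forward as they close: fully open they stand 13 mm farther back than shut.
Start: joints at [1.035, 0.053, 1.613, -0, 1.476, -0.119], TCP at [0.253, 0.571, 0.245] pointing down, gripper open.
Joint ranges: [-3.01, 3.01], [-1.01, 2.22], [0.06, 2.58], [-1.02, 4.17], [0.09, 2.62], [-3.14, 3.14]. Speed limits (rad/s): [2.57, 2.57, 3.14, 3.14, 3.14, 3.14].

### API

Orientations are given as a rotation vector (axis times angle).
In Python, from station import ctrl gives the robot as it stands.
- The arm moves only by the tool move_arm, never from a script. Its argument "increments" is a list that holds one entry, the list of rows, each a list of 4 numbers: the shift along the tool's x, y, z in units of 25 cm (1.0 is 25 cm), then the turn about the tool's x in units of 90 degrees (1.0 is 90 degrees). A call has 1 to 20 rows; each row shifts and turns the commanded pose from where the row before left it, along the tool's axes as they then stand; what a row does not reach is not made up. A row lasts 1/12 s, in which the tool goes at most 41.7 mm and 7.16 degrees, less where a joint would pass 70% of its speed; a pose out of reach is approached as far as the arm can. A call with a number of a shift or a turn outside -1 to 1 is refused whole. A call with a gripper value outside its range is refused whole. "gripper" is the closure, from 0 (fully open) to 1 (shut), set as the call begins (left out, the last holds). The fingers move at their own pace and stop on an object; "squeeze" is the grip in N (left out, the last holds). Time passes only in rows, so rows that do not move let the fingers close. It gives the time, the measured TCP pose, the force and the opening at its end, in the units of the state.
- ctrl.get_obs(): the state, without advancing time (a new reading comes with each control period).
- ctrl.get_image(name): name is "scene" or "top"; returns a dict with "pixels" (400x640x3 uint8, red, green, blue), "depth" (400x640 float32, m along the optical axis (not along the pixel's ray), 0 where there is no reading), "K" (3x3 intrinsics, pixels), "k1" (the pictures are not rectified: a ray, as slopes to the right and down, at radius r is drawn at 1 + k1 r^2 times it, then the intrinsics apply), "extrinsics" (4x4, takes a point from camera to world coordinates). Camera axes: x right, y up, looking along -z (the intrinsics and any distortion apply to the point x, -y, -z); pixel columns grow to the right and rows downward; lengths in m; the calibration is good to about 2 mm. A picture is of the moment at which its call begins.
- ctrl.finish_job(): hands the job in, once; it reports no verdict.
Trained networks look in the newest picture that a camera, given by its name, has taken for a name from the list of things; names that differ only in an ending like _2 or _b are one class to them, and where a whole thing is asked for, a point or a joint stands for the part that bears it (a point fixed in the world has none). Each returns a list of dicts, best first, with "score" (0 to 1); they miss things now and then, are a little off and sometimes report something else, mostly with a low value. They report only what shows in the picture. A call takes as long as a camera call.
- ctrl.trace(camera, target): "region" (400x640 bool, what is visible of it) and "pixel" ([row, column] in pixels, amid what is visible of it).
The state is a dict: "t": time; "q": joint angles; "dq": joint speeds; "effort": joint torques, N m; "tool_pos": TCP position; "tool_rot": TCP orientation; "contact_force": force on the tool from outside, world axes, zero at the start; "wrist_torque": the same for the moment, N m; "opening": finger opening in m.
Only numpy, scipy, OpenCV 4.12 (cv2) and the standard library are available. Lean on these libraries where they do the work, as an engineer would, in place of code of your own. Each camera call takes 0.05 s, during which the arm holds its last target. There are 200 camera calls.

### The job

Make up two coffee trays. On the long tray with three round recesses, for two guests, stand a finjan cup in each end recess and the cork-lidded cardamom jar in the middle one; on the short tray, for one guest, stand the remaining finjan cup in the round recess and the steel sugar box in the rectangular one. Everything must stand upright and flat in its recess, nothing may be knocked over on the way, and the trays' neighbours (red canister, spoon rest, folded stand) stay where they are.

Things in the scene. Friction and masses are not known exactly. Their poses are not given: they have to be found in the camera images.
- cup1: white ceramic handleless finjan coffee cup, open at the top, one of three alike (any of them may serve in any cup place). 54 mm across at the rim, 54 mm tall, foot 38 mm across; the wall is almost upright (53 to 54 mm across) from 24 mm above the foot to the rim, 3.5 mm thick. Weighs about 0.09 kg. Origin: centre of its underside, z up.
- cup2: white ceramic handleless finjan coffee cup, open at the top, one of three alike (any of them may serve in any cup place). 54 mm across at the rim, 54 mm tall, foot 38 mm across; the wall is almost upright (53 to 54 mm across) from 24 mm above the foot to the rim, 3.5 mm thick. Weighs about 0.09 kg. Origin: centre of its underside, z up.
- cup3: white ceramic handleless finjan coffee cup, open at the top, one of three alike (any of them may serve in any cup place). 54 mm across at the rim, 54 mm tall, foot 38 mm across; the wall is almost upright (53 to 54 mm across) from 24 mm above the foot to the rim, 3.5 mm thick. Weighs about 0.09 kg. Origin: centre of its underside, z up.
- jar: cardamom jar, closed: plain white ceramic cylinder 46 mm across with a cork lid 45 mm across on top, 72 mm tall in all (cork from 58 mm up). About 0.16 kg. Origin: centre of its underside, z up.
- caddy: closed rectangular stainless steel sugar box with a lid, solid: 58 mm along its x, 36 mm along its y, 45 mm tall (lid rim 60 x 38 mm). About 0.15 kg. Origin: centre of its underside, z up.
- tray_long: long mid-brown wooden tray board, fixed to the shelf: 262 mm along its x, 90 mm along its y, 14 mm thick. Three dark-lined round recesses 62 mm across and 5 mm deep (floor 9 mm above the underside) on its x axis: centres at x = -86, 0 and +86 mm, y = 0. Origin: centre of its underside, z up.
- tray_short: short mid-brown wooden tray board, fixed to the shelf: 180 mm along its x, 90 mm along its y, 14 mm thick. Two dark-lined recesses 5 mm deep (floor 9 mm above the underside): a round one 62 mm across centred at x = -47 mm, y = 0, and a rectangular one 78 mm along x by 54 mm along y centred at x = +39 mm, y = 0; the sugar box lies in it with its long side along the tray's x, either way round. Origin: centre of its underside, z up.
- canister: bystander: red ceramic coffee canister with a steel twist cap, 92 mm across, 127 mm tall, about 0.7 kg, loose. Origin: centre of its underside. Leave it alone.
- spoon_rest: bystander: stainless steel spoon rest, a shallow dish 92 mm across and 14 mm tall with a flat handle reaching 130 mm along its +y, loose. Origin: under the centre of the dish. Leave it alone.
- stand: bystander: folded aluminium tray stand of 12 mm tube, lying flat, 117 mm along its x, 162 mm along its y, 24 mm tall, loose. Origin: centre of its underside. Leave it alone.

How it is judged:
At the end, for the whole second after the job is handed in: Cups in both end recesses of the long tray, jar in its middle; a cup and the sugar box in the short tray's round and rectangular recesses: within 13 mm of centre, 2 mm of the floor, tilt under 0.06 rad, released, at rest. Canister, spoon rest and stand within 20 mm of their start (((x of cup1 in the frame of tray_long between -0.099 and -0.073 m and y of cup1 in the frame of tray_long between -0.013 and 0.013 m and z of cup1 in the frame of tray_long between 0.0068 and 0.0112 m and angle between cup1's own z axis and vertical below 0.06 rad) or (x of cup2 in the frame of tray_long between -0.099 and -0.073 m and y of cup2 in the frame of tray_long between -0.013 and 0.013 m and z of cup2 in the frame of tray_long between 0.0068 and 0.0112 m and angle between cup2's own z axis and vertical below 0.06 rad) or (x of cup3 in the frame of tray_long between -0.099 and -0.073 m and y of cup3 in the frame of tray_long between -0.013 and 0.013 m and z of cup3 in the frame of tray_long between 0.0068 and 0.0112 m and angle between cup3's own z axis and vertical below 0.06 rad)) and ((x of cup1 in the frame of tray_long between 0.073 and 0.099 m and y of cup1 in the frame of tray_long between -0.013 and 0.013 m and z of cup1 in the frame of tray_long between 0.0068 and 0.0112 m and angle between cup1's own z axis and vertical below 0.06 rad) or (x of cup2 in the frame of tray_long between 0.073 and 0.099 m and y of cup2 in the frame of tray_long between -0.013 and 0.013 m and z of cup2 in the frame of tray_long between 0.0068 and 0.0112 m and angle between cup2's own z axis and vertical below 0.06 rad) or (x of cup3 in the frame of tray_long between 0.073 and 0.099 m and y of cup3 in the frame of tray_long between -0.013 and 0.013 m and z of cup3 in the frame of tray_long between 0.0068 and 0.0112 m and angle between cup3's own z axis and vertical below 0.06 rad)) and x of jar in the frame of tray_long between -0.013 and 0.013 m and y of jar in the frame of tray_long between -0.013 and 0.013 m and z of jar in the frame of tray_long between 0.0068 and 0.0112 m and angle between each of jar, caddy's own z axis and vertical below 0.06 rad and ((x of cup1 in the frame of tray_short between -0.06 and -0.034 m and y of cup1 in the frame of tray_short between -0.013 and 0.013 m and z of cup1 in the frame of tray_short between 0.0068 and 0.0112 m and angle between cup1's own z axis and vertical below 0.06 rad) or (x of cup2 in the frame of tray_short between -0.06 and -0.034 m and y of cup2 in the frame of tray_short between -0.013 and 0.013 m and z of cup2 in the frame of tray_short between 0.0068 and 0.0112 m and angle between cup2's own z axis and vertical below 0.06 rad) or (x of cup3 in the frame of tray_short between -0.06 and -0.034 m and y of cup3 in the frame of tray_short between -0.013 and 0.013 m and z of cup3 in the frame of tray_short between 0.0068 and 0.0112 m and angle between cup3's own z axis and vertical below 0.06 rad)) and x of caddy in the frame of tray_short between 0.026 and 0.052 m and y of caddy in the frame of tray_short between -0.013 and 0.013 m and z of caddy in the frame of tray_short between 0.0068 and 0.0112 m and linear speed of each of cup1, cup2, cup3, jar, caddy below 0.02 m/s and contact force between the fingers and cup1 below 0.1 N and contact force between the fingers and cup2 below 0.1 N and contact force between the fingers and cup3 below 0.1 N and contact force between the fingers and jar below 0.1 N and contact force between the fingers and caddy below 0.1 N and distance of each of canister, spoon_rest, stand from where it was at the start of the episode below 0.02 m); the robot touches nothing.
It fails at once if a bystander (canister, spoon rest, folded stand) is moved by more than 20 mm (distance of any of canister, spoon_rest, stand from where it was at the start of the episode above 0.02 m).
It fails at once if a cup, the jar or the sugar box is knocked over (tilted more than 0.7 rad) (angle between any of cup1, cup2, cup3, jar, caddy's own z axis and vertical above 0.7 rad).
It also fails if it takes over 131 s, if anything falls off the work surface, if the arm or the gripper's body presses on something with over 40 N, if the wrist force passes 120 N, or if a joint passes its speed limit or range.

## Working session

There is one attempt and no reset: what is moved stays moved. The work goes in short steps, Python scripts to look and compute and a tool call to move; the robot and the scene stay as the last step left them, time stands still between calls to the robot, and variables do not carry over. Pictures are saved under pics/ and viewed, about 12 in all and at most 16, crops included, and the job is handed in when it is done.

Besides the shell and the picture viewer there is one more tool, called after "Request:" as name(argument=value, ...), one argument or row to a line, values as JSON. move_arm: Moves the arm, as the interface text tells. Shifts and turns lie within -1 to 1; 1 stands for 25 cm of shift or 90 degrees of turn. Its arguments: {"type":"object","properties":{"increments":{"type":"array","items":{"type":"array","items":{"type":"array","items":{"type":"number","minimum":-1,"maximum":1}}}},"gripper":{"type":"number"},"squeeze":{"type":"number"}},"required":["increments"]}

```bash
mkdir -p pics; ls
cat > h.py <<'E'
import numpy as np, cv2
from station import ctrl
def cloud(im):
    K=np.array(im["K"]);d=im["depth"];h,w=d.shape
    u,v=np.meshgrid(np.arange(w),np.arange(h))
    p=np.stack([u,v],-1).reshape(-1,1,2).astype(np.float64)
    xd=(p[:,0,0]-K[0,2])/K[0,0];yd=(p[:,0,1]-K[1,2])/K[1,1]
    x,y=xd.copy(),yd.copy()
    for _ in range(20):
        s=1+im["k1"]*(x*x+y*y);x=xd/s;y=yd/s
    z=d.reshape(-1).astype(float)
    P=np.stack([x*z,-y*z,-z,np.ones_like(z)],1)@np.array(im["extrinsics"]).T
    P=P[:,:3];P[z==0]=np.nan
    return P.reshape(h,w,3)
E
python3 - <<'E'
from h import *
o=ctrl.get_obs();print(o)
for n in("top","scene"):
    im=ctrl.get_image(n);cv2.imwrite(f"pics/{n}0.png",im["pixels"][...,::-1])
    print(n,im["K"],im["k1"],np.round(im["extrinsics"],3).tolist())
    np.save(n+"0.npy",cloud(im))
    P=cloud(im)
    for t in["cup1","jar","caddy","tray_long","tray_short","canister","spoon_rest","stand"]:
        for r in ctrl.trace(n,t):
            R=r["region"];Q=P[R];Q=Q[~np.isnan(Q[:,0])]
            print(t,round(r["score"],2),np.round(r["pixel"]),R.sum(),np.round(np.median(Q,0),3),np.round(np.percentile(Q,[2,98],axis=0),3).tolist() if len(Q) else 0)
E
```

```text
pics
{'t': 0.0, 'q': array([ 1.03498950e+00,  5.33691863e-02,  1.61428955e+00,  1.28729057e-06,
        1.47598806e+00, -1.18999627e-01]), 'dq': array([-0.00175025, -0.00128954,  0.00106923, -0.00025865,  0.00104193,
       -0.00210363]), 'effort': array([ 1.17806318e-03, -3.93681693e+01, -3.70181715e+01,  2.27223637e-05,
        6.91837791e-03,  3.28148303e-06]), 'tool_pos': array([0.252723  , 0.57098142, 0.244058  ]), 'tool_rot': array([-0.89792048,  1.37991525,  0.89642862]), 'contact_force': array([-0.50200047,  0.04753451,  0.02516376]), 'wrist_torque': array([-0.00468781, -0.02231642, -0.01407339]), 'opening': 0.0854034361403692}
top [[456.75993426   0.         332.37093863]
 [  0.         456.75993426 201.96781213]
 [  0.           0.           1.        ]] -0.12227708791308681 [[0.022, 0.99, -0.14, 0.471], [-1.0, 0.021, -0.007, -0.001], [-0.004, 0.14, 0.99, 1.089], [0.0, 0.0, 0.0, 1.0]]
cup1 0.78 [208. 309.] 512 [0.608 0.062 0.01 ] [[0.579, 0.035, -0.002], [0.638, 0.092, 0.056]]
cup1 0.73 [205. 358.] 404 [ 0.617 -0.055  0.011] [[0.588, -0.076, 0.002], [0.637, -0.029, 0.056]]

[... 1628 characters left out ...]

caddy 0.63 [155. 298.] 387 [0.483 0.094 0.044] [[0.455, 0.074, 0.003], [0.498, 0.133, 0.049]]
tray_long 0.94 [128. 338.] 1820 [0.5   0.28  0.014] [[0.367, 0.222, 0.003], [0.618, 0.342, 0.018]]
tray_short 0.92 [268. 212.] 2908 [ 0.498 -0.292  0.013] [[0.406, -0.339, 0.003], [0.582, -0.243, 0.017]]
canister 0.81 [282. 325.] 2546 [ 0.772 -0.23   0.125] [[0.723, -0.257, 0.004], [0.807, -0.177, 0.13]]
canister 0.19 [266. 212.] 2970 [ 0.498 -0.292  0.013] [[0.406, -0.338, 0.001], [0.583, -0.241, 0.017]]
spoon_rest 0.62 [237. 363.] 1282 [ 0.748 -0.039  0.009] [[0.706, -0.092, 0.001], [0.787, 0.07, 0.017]]
stand 0.73 [179. 409.] 1302 [0.771 0.195 0.014] [[0.706, 0.132, -0.0], [0.821, 0.288, 0.027]]
```

```bash
cat > m.py <<'E'
from h import *
from scipy.optimize import least_squares
def circ(Q):
    f=lambda p:np.hypot(Q[:,0]-p[0],Q[:,1]-p[1])-p[2]
    return least_squares(f,[*Q[:,:2].mean(0),.025],loss="soft_l1",f_scale=.001).x
def things(n):
    im=ctrl.get_image(n);P=cloud(im);out={}
    for t,zl,zh,k in[("cup1",.050,.060,3),("jar",.066,.08,1),("caddy",.041,.052,1)]:
        for r in ctrl.trace(n,t)[:k]:
            Q=P[cv2.dilate(r["region"].astype(np.uint8),np.ones((3,3)))>0]
            Q=Q[(Q[:,2]>zl)&(Q[:,2]<zh)]
            if len(Q)<10: print(n,t,"few",len(Q)); continue
            c,s,a=cv2.minAreaRect((Q[:,:2]*1000).astype(np.float32))
            ch=cv2.minEnclosingCircle((Q[:,:2]*1000).astype(np.float32))
            print(n,t,round(r["score"],2),len(Q),"z",round(np.median(Q[:,2]),4),"circfit",np.round(circ(Q),4),"rect",np.round(c,1),np.round(s,1),round(a,1),"encl",np.round(ch[0],1),round(ch[1],1))
    return im,P
E
python3 - <<'E'
from m import *
for n in("top","scene"):
    im,P=things(n)
    lab=cv2.cvtColor(im["pixels"],cv2.COLOR_RGB2GRAY)
    for t in("tray_long","tray_short"):
        R=ctrl.trace(n,t)[0]["region"].astype(np.uint8)
        c=cv2.findContours(R,0,2)[0];c=max(c,key=cv2.contourArea)
        F=np.zeros_like(R);cv2.drawContours(F,[c],-1,1,-1)
        Q=P[F>0];Q=Q[(Q[:,2]>.0095)&(Q[:,2]<.02)]
        r=cv2.minAreaRect((Q[:,:2]*1000).astype(np.float32));print(n,t,r, "gray",np.percentile(lab[F>0],[5,25,50,75,95]))
        th,_=cv2.threshold(lab[F>0].reshape(-1,1),0,255,cv2.THRESH_OTSU)
        D=((lab<th)&(cv2.erode(F,np.ones((5,5)))>0)).astype(np.uint8);D=cv2.morphologyEx(D,cv2.MORPH_OPEN,np.ones((3,3)))
        k,L,S,C=cv2.connectedComponentsWithStats(D)
        for i in range(1,k):
            if S[i,4]>60:
                q=P[L==i];q=q[~np.isnan(q[:,0])];rr=cv2.minAreaRect((q[:,:2]*1000).astype(np.float32))
                print("  rec",S[i,4],np.round(C[i]),np.round(np.mean(q,0),4),np.round(rr[0],1),np.round(rr[1],1),round(rr[2],1))
E
```

```text
top cup1 0.94 110 z 0.0537 circfit [ 0.4376 -0.006   0.0251] rect [437.9  -6.3] [52.3 52.3] 46.4 encl [437.7  -5.7] 27.0
top cup1 0.73 107 z 0.054 circfit [ 0.6137 -0.0531  0.0249] rect [613.4 -53. ] [51.2 52.8] 1.5 encl [614.1 -53.3] 26.7
top cup1 0.63 110 z 0.0539 circfit [0.6045 0.0598 0.0249] rect [604.   60.1] [51.1 50.6] 1.9 encl [604.9  59.9] 26.7
top jar 0.95 326 z 0.0715 circfit [ 0.4709 -0.1067  0.0159] rect [ 471.3 -107.5] [44.2 42.4] 1.9 encl [ 471.2 -107.1] 22.6
top caddy 0.8 431 z 0.0448 circfit [0.4751 0.1066 0.0191] rect [475.2 106.6] [38.1 59.8] 13.4 encl [475.6 107.1] 34.1
top tray_long ((489.11676025390625, 287.29437255859375), (93.12763214111328, 264.1418151855469), 78.96763610839844) gray [42. 46. 68. 73. 77.]
  rec 496 [221. 220.] [0.5741 0.272  0.0094] [573.8 272.5] [58.  59.4] 0.9
  rec 514 [213. 255.] [0.4897 0.2882 0.0092] [489.9 287.8] [57.  59.7] 1.8
  rec 525 [204. 291.] [0.405  0.3053 0.0092] [405.5 305.5] [59.1 59. ] 0.9
top tray_short ((492.48553466796875, -287.8755187988281), (180.93592834472656, 92.4586410522461), 7.028881072998047) gray [42. 46. 64.
[... 756 characters left out ...]
 encl [476.4 106. ] 33.8
scene tray_long ((489.4338684082031, 286.2655334472656), (95.67864227294922, 265.3675842285156), 78.60738372802734) gray [33.2 39.  70.  76.  84.8]
  rec 159 [317. 116.] [0.4038 0.3053 0.0111] [404.2 305. ] [59.  54.6] 46.3
  rec 177 [336. 128.] [0.4882 0.2879 0.0108] [488.4 286.9] [58.1 56.9] 34.6
  rec 199 [357. 140.] [0.5731 0.2713 0.0107] [573.3 271.1] [61.3 54.8] 41.3
scene tray_short ((492.3767395019531, -290.7676086425781), (182.1884765625, 92.12554168701172), 7.16916561126709) gray [33. 37. 67. 77. 85.]
  rec 452 [192. 258.] [ 0.4441 -0.2956  0.01  ] [ 444. -295.] [60.3 58.7] 39.6
  rec 706 [223. 272.] [ 0.5298 -0.2851  0.0101] [ 529.  -286.5] [78.2 57. ] 7.1
```

View pics/top0.png

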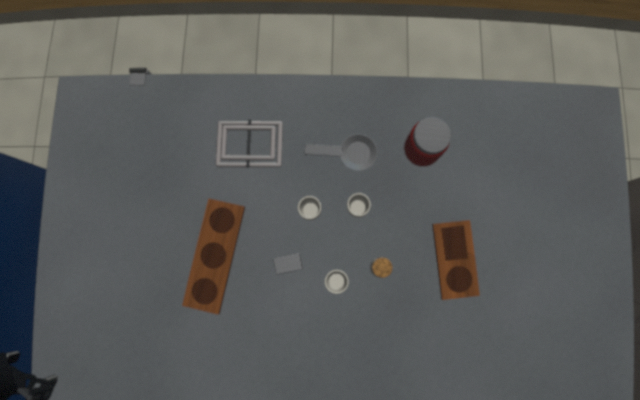

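```bash
cat > plan.py <<'E'
import sys,numpy as np
from station import ctrl
from scipy.spatial.transform import Rotation as Ro
def plan(x,y,z,yaw=None):
    o=ctrl.get_obs();R=Ro.from_rotvec(o["tool_rot"]).as_matrix();p=np.array(o["tool_pos"])
    zz=R[:,2];cur=np.degrees(np.arctan2(zz[1],zz[0]))
    print("t",round(o["t"],2),"pos",np.round(p,4),"down",np.round(R[:,0],4),"jaw",round(cur,2),"open",round(o["opening"],4),"F",np.round(o["contact_force"],1),"q6",round(o["q"][5],2))
    d=np.array([x,y,z])-p;u=R.T@d/.25
    print("shift units tool xyz (before any turn)",np.round(u,4),"rows>=",np.abs(d).max()and np.ceil(np.linalg.norm(d)/.0417))
    if yaw is not None:
        dy=(yaw-cur+90)%180-90;print("turn units",np.round(-dy/90,4),"rows>=",np.ceil(abs(dy)/7.16)," alt",np.round(-(dy-np.sign(dy)*180)/90,4))
        c=Ro.from_rotvec(R[:,0]*np.radians(-dy)).as_matrix()@R
        print("shift units after turn",np.round(c.T@d/.25,4))
a=[float(v) for v in sys.argv[1:]]
plan(*a)
E
python3 plan.py 0.6047 0.0592 0.16 78.9
```

```text
t 1.5 pos [0.253  0.5715 0.2453] down [-0. -0. -1.] jaw 66.12 open 0.0852 F [-0.7 -0.6 -0.6] q6 -0.12
shift units tool xyz (before any turn) [ 0.3412 -2.1159 -1.3042] rows>= 16.0
turn units -0.142 rows>= 2.0  alt 1.858
shift units after turn [ 0.3412 -1.775  -1.7399]
```

Request:
move_arm(
  increments=[
    [[0, 0, 0, -0.071], [0, 0, 0, -0.071], [0.02, -0.104, -0.102, 0], [0.02, -0.104, -0.102, 0], [0.02, -0.104, -0.102, 0], [0.02, -0.104, -0.102, 0], [0.02, -0.104, -0.102, 0], [0.02, -0.104, -0.102, 0], [0.02, -0.104, -0.102, 0], [0.02, -0.104, -0.102, 0], [0.02, -0.104, -0.102, 0], [0.02, -0.104, -0.102, 0], [0.02, -0.104, -0.102, 0], [0.02, -0.104, -0.102, 0], [0.02, -0.104, -0.102, 0], [0.02, -0.104, -0.102, 0], [0.02, -0.104, -0.102, 0], [0.02, -0.104, -0.102, 0], [0.02, -0.104, -0.102, 0], [0, 0, 0, 0]],
  ],
  gripper=0,
  squeeze=30,
)

```text
t: 3.17
tool_pos: [0.6055, 0.056, 0.1594]
tool_rot: [-1.063, 1.298, 1.06]
contact_force: [-0.2, -0.3, 0.2]
opening: 0.0856
```

```bash
python3 plan.py 0.6047 0.0592 0.037 78.9
```

```text
t 3.17 pos [0.6055 0.056  0.1594] down [ 4.0e-04 -2.2e-03 -1.0e+00] jaw 78.6 open 0.0856 F [-0.2 -0.3  0.2] q6 -1.4
shift units tool xyz (before any turn) [0.4897 0.0061 0.0131] rows>= 3.0
turn units -0.0034 rows>= 1.0  alt 1.9966
shift units after turn [0.4897 0.0061 0.0131]
```

Request:
move_arm(
  increments=[
    [[0.08, 0.003, 0.0065, 0], [0.08, 0.003, 0.0065, 0], [0.08, 0, 0, 0], [0.08, 0, 0, 0], [0.07, 0, 0, 0], [0.06, 0, 0, 0], [0.04, 0, 0, 0], [0, 0, 0, 0], [0, 0, 0, 0]],
  ],
)

```text
t: 3.92
tool_pos: [0.6022, 0.0647, 0.0376]
tool_rot: [-1.065, 1.295, 1.066]
contact_force: [0.4, 0.0, 0.3]
opening: 0.0854
```

Request:
move_arm(
  increments=[
    [[0, 0, 0, 0], [0, 0, 0, 0], [0, 0, 0, 0], [0, 0, 0, 0], [0, 0, 0, 0], [0, 0, 0, 0], [0, 0, 0, 0], [0, 0, 0, 0], [0, 0, 0, 0], [0, 0, 0, 0]],
  ],
  gripper=1,
  squeeze=30,
)

```text
t: 4.75
tool_pos: [0.6036, 0.0642, 0.0395]
tool_rot: [-1.067, 1.293, 1.063]
contact_force: [-1.3, -1.7, 6.1]
opening: 0.0518
```

```bash
python3 plan.py 0.574 0.272 0.16 78.9
```

```text
t 4.75 pos [0.6036 0.0642 0.0395] down [ 2.5e-03 -3.0e-04 -1.0e+00] jaw 78.9 open 0.0518 F [-1.3 -1.7  6.1] q6 -1.39
shift units tool xyz (before any turn) [-0.4825  0.275   0.7927] rows>= 6.0
turn units -0.0 rows>= 1.0  alt 2.0
shift units after turn [-0.4825  0.275   0.7928]
```

Request:
move_arm(
  increments=[
    [[-0.02, 0, 0, 0], [-0.05, 0, 0, 0], [-0.08, 0, 0, 0], [-0.1, 0, 0, 0], [-0.1, 0, 0, 0], [-0.08, 0, 0, 0], [-0.05, 0, 0, 0], [0, 0, 0, 0], [0, 0, 0, 0]],
  ],
)

```text
t: 5.5
tool_pos: [0.6025, 0.0645, 0.1582]
tool_rot: [-1.066, 1.294, 1.065]
contact_force: [-0.6, 0.3, -0.9]
opening: 0.0519
```

```bash
python3 plan.py 0.574 0.272 0.16 78.9
python3 - <<'E'
from h import *
im=ctrl.get_image("scene");cv2.imwrite("pics/g1.png",cv2.resize(im["pixels"][80:280,230:450,::-1],None,fx=3,fy=3))
E
```

```text
t 5.5 pos [0.6025 0.0645 0.1582] down [ 9.e-04  1.e-04 -1.e+00] jaw 78.9 open 0.0519 F [-0.6  0.3 -0.9] q6 -1.39
shift units tool xyz (before any turn) [-0.0071  0.2716  0.7924] rows>= 6.0
turn units 0.0001 rows>= 1.0  alt -1.9999
shift units after turn [-0.0071  0.2717  0.7924]
```

View pics/g1.png

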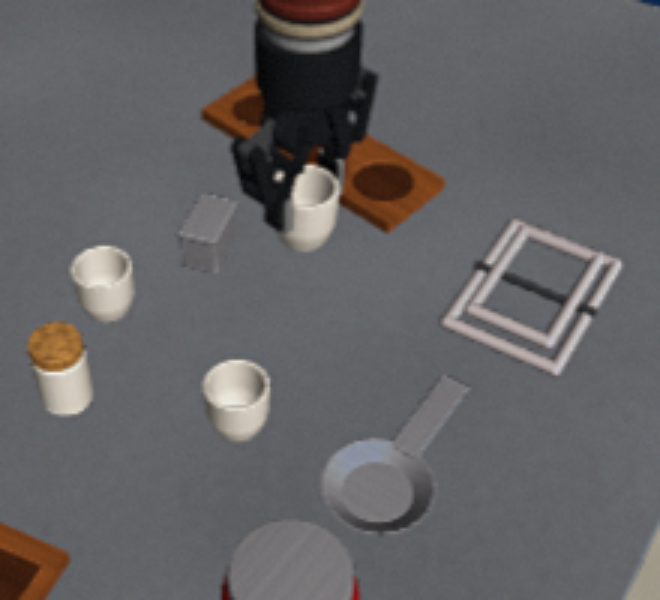

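Request:
move_arm(
  increments=[
    [[0, 0.02, 0.05, 0], [0, 0.034, 0.1, 0], [0, 0.034, 0.1, 0], [0, 0.034, 0.1, 0], [0, 0.034, 0.1, 0], [0, 0.034, 0.1, 0], [0, 0.034, 0.1, 0], [0, 0.028, 0.09, 0], [0, 0.02, 0.05, 0], [0, 0, 0, 0], [0, 0, 0, 0], [0, 0, 0, 0], [0, 0, 0, 0]],
  ],
)

```text
t: 6.63
tool_pos: [0.5738, 0.2703, 0.1574]
tool_rot: [-1.065, 1.296, 1.064]
contact_force: [-0.4, 0.1, -1.8]
opening: 0.0521
```

```bash
python3 plan.py 0.573 0.2715 0.05 78.9
python3 - <<'E'
from m import *
P=cloud(ctrl.get_image("scene"));
for r in ctrl.trace("scene","cup1"):
    Q=P[r["region"]];Q=Q[~np.isnan(Q[:,0])];print(round(r["score"],2),np.round(np.median(Q,0),3),np.round(np.percentile(Q,[2,98],axis=0),3).tolist())
E
```

```text
t 6.63 pos [0.5738 0.2703 0.1574] down [-7.e-04 -6.e-04 -1.e+00] jaw 78.83 open 0.0521 F [-0.4  0.1 -1.8] q6 -1.05
shift units tool xyz (before any turn) [0.4294 0.0037 0.0045] rows>= 3.0
turn units -0.0008 rows>= 1.0  alt 1.9992
shift units after turn [0.4294 0.0036 0.0045]
0.86 [0.584 0.256 0.154] [[0.559, 0.242, 0.122], [0.599, 0.294, 0.174]]
0.79 [ 0.611 -0.053  0.036] [[0.59, -0.081, 0.002], [0.639, -0.031, 0.056]]
```

Request:
move_arm(
  increments=[
    [[0.06, 0.002, 0.002, 0], [0.09, 0.002, 0.002, 0], [0.09, 0, 0, 0], [0.08, 0, 0, 0], [0.05, 0, 0, 0], [0.03, 0, 0, 0], [0.016, 0, 0, 0], [0.01, 0, 0, 0], [0.006, 0, 0, 0], [0, 0, 0, 0], [0, 0, 0, 0], [0, 0, 0, 0]],
  ],
)

```text
t: 7.73
tool_pos: [0.5736, 0.2728, 0.0509]
tool_rot: [-1.066, 1.293, 1.065]
contact_force: [0.2, -0.1, -0.7]
opening: 0.0519
```

Request:
move_arm(
  increments=[
    [[0, 0, 0, 0], [0, 0, 0, 0], [0, 0, 0, 0], [0, 0, 0, 0], [0, 0, 0, 0], [0, 0, 0, 0], [0, 0, 0, 0], [-0.02, 0, 0, 0], [-0.06, 0, 0, 0], [-0.09, 0, 0, 0], [-0.12, 0, 0, 0], [-0.12, 0, 0, 0], [-0.05, 0, 0, 0], [0, 0, 0, 0], [0, 0, 0, 0]],
  ],
  gripper=0,
)

```text
t: 8.98
tool_pos: [0.5733, 0.2727, 0.1657]
tool_rot: [-1.066, 1.293, 1.064]
contact_force: [1.0, 0.6, -0.1]
opening: 0.0854
```

```bash
python3 plan.py 0.4385 -0.007 0.16 78.9
python3 - <<'E'
from m import *
things("scene")
E
```

```text
t 8.98 pos [0.5733 0.2727 0.1657] down [ 1.8e-03  6.0e-04 -1.0e+00] jaw 78.9 open 0.0854 F [ 1.   0.6 -0.1] q6 -1.05
shift units tool xyz (before any turn) [ 0.0212  0.3138 -1.2015] rows>= 8.0
turn units -0.0 rows>= 1.0  alt 2.0
shift units after turn [ 0.0212  0.3139 -1.2015]
scene cup1 0.97 102 z 0.0541 circfit [ 0.4384 -0.0082  0.025 ] rect [437.4  -7.6] [50.8 54.1] 37.0 encl [437.3  -8.2] 28.3
scene cup1 0.91 78 z 0.0554 circfit [0.575  0.2688 0.0246] rect [574.2 268.2] [48.5 52.9] 51.1 encl [574.5 268.9] 27.3
scene cup1 0.91 118 z 0.0544 circfit [ 0.6139 -0.0555  0.025 ] rect [613.3 -55.1] [51.  52.5] 32.6 encl [613.2 -55.1] 27.4
scene jar 0.86 226 z 0.0728 circfit [ 0.4727 -0.1096  0.0167] rect [ 471.7 -108.1] [44.4 43.9] 7.0 encl [ 471.1 -108.9] 23.0
scene caddy 0.81 214 z 0.0461 circfit [0.4765 0.1036 0.0196] rect [475.5 105.4] [37.5 62.9] 13.1 encl [475.1 106. ] 34.9
```

Request:
move_arm(
  increments=[
    [[0, 0.016, -0.06, 0], [0, 0.031, -0.12, 0], [0.01, 0.031, -0.12, 0], [0.01, 0.031, -0.12, 0], [0, 0.031, -0.12, 0], [0, 0.031, -0.12, 0], [0, 0.031, -0.12, 0], [0, 0.031, -0.12, 0], [0, 0.031, -0.12, 0], [0, 0.031, -0.12, 0], [0, 0.019, -0.06, 0], [0, 0, 0, 0], [0, 0, 0, 0], [0, 0, 0, 0], [0, 0, 0, 0]],
  ],
)

```text
t: 10.43
tool_pos: [0.4383, -0.006, 0.1593]
tool_rot: [-1.065, 1.295, 1.067]
contact_force: [-0.3, -1.2, 0.0]
opening: 0.0854
```

```bash
python3 plan.py 0.4385 -0.007 0.038 78.9
```

```text
t 10.43 pos [ 0.4383 -0.006   0.1593] down [-9.e-04  5.e-04 -1.e+00] jaw 78.96 open 0.0854 F [-0.3 -1.2  0. ] q6 -1.56
shift units tool xyz (before any turn) [ 0.4854 -0.0022 -0.004 ] rows>= 3.0
turn units 0.0007 rows>= 1.0  alt -1.9993
shift units after turn [ 0.4854 -0.0022 -0.004 ]
```

Request:
move_arm(
  increments=[
    [[0.06, 0, -0.002, 0], [0.09, 0, -0.002, 0], [0.09, 0, 0, 0], [0.09, 0, 0, 0], [0.07, 0, 0, 0], [0.05, 0, 0, 0], [0.033, 0, 0, 0], [0, 0, 0, 0], [0, 0, 0, 0]],
  ],
)

```text
t: 11.18
tool_pos: [0.4381, -0.0072, 0.039]
tool_rot: [-1.066, 1.295, 1.067]
contact_force: [1.1, 0.3, 0.7]
opening: 0.0856
```

Request:
move_arm(
  increments=[
    [[0, 0, 0, 0], [0, 0, 0, 0], [0, 0, 0, 0], [0, 0, 0, 0], [0, 0, 0, 0], [0, 0, 0, 0], [0, 0, 0, 0], [0, 0, 0, 0], [0, 0, 0, 0]],
  ],
  gripper=1,
)

```text
t: 11.93
tool_pos: [0.439, -0.0077, 0.0403]
tool_rot: [-1.066, 1.293, 1.064]
contact_force: [-0.6, 1.2, 5.6]
opening: 0.052
```

Request:
move_arm(
  increments=[
    [[-0.02, 0, 0, 0], [-0.05, 0, 0, 0], [-0.08, 0, 0, 0], [-0.1, 0, 0, 0], [-0.1, 0, 0, 0], [-0.08, 0, 0, 0], [-0.05, 0, 0, 0], [0, 0, 0, 0], [0, 0, 0, 0], [0, 0, 0, 0]],
  ],
)

```text
t: 12.77
tool_pos: [0.437, -0.0076, 0.1576]
tool_rot: [-1.064, 1.296, 1.067]
contact_force: [-0.1, -0.9, -1.7]
opening: 0.0517
```

```bash
python3 plan.py 0.4045 0.305 0.16 78.9
```

```text
t 12.77 pos [ 0.437  -0.0076  0.1576] down [-2.3e-03  3.0e-04 -1.0e+00] jaw 78.89 open 0.0517 F [-0.1 -0.9 -1.7] q6 -1.56
shift units tool xyz (before any turn) [-0.0091  0.3685  1.202 ] rows>= 8.0
turn units -0.0001 rows>= 1.0  alt 1.9999
shift units after turn [-0.0091  0.3684  1.202 ]
```

Request:
move_arm(
  increments=[
    [[0, 0.02, 0.06, 0], [0, 0.036, 0.12, 0], [0, 0.036, 0.12, 0], [0, 0.036, 0.12, 0], [0, 0.036, 0.12, 0], [0, 0.036, 0.12, 0], [0, 0.036, 0.12, 0], [0, 0.036, 0.12, 0], [0, 0.036, 0.12, 0], [0, 0.036, 0.12, 0], [0, 0.024, 0.062, 0], [0, 0, 0, 0], [0, 0, 0, 0], [0, 0, 0, 0], [0, 0, 0, 0]],
  ],
)

```text
t: 14.02
tool_pos: [0.4053, 0.3037, 0.1581]
tool_rot: [-1.065, 1.297, 1.065]
contact_force: [-0.2, -0.0, -0.6]
opening: 0.0517
```

```bash
python3 plan.py 0.4045 0.305 0.05 78.9
```

```text
t 14.02 pos [0.4053 0.3037 0.1581] down [-0.0013 -0.0011 -1.    ] jaw 78.83 open 0.0517 F [-0.2 -0.  -0.6] q6 -0.88
shift units tool xyz (before any turn) [0.4325 0.0038 0.0049] rows>= 3.0
turn units -0.0007 rows>= 1.0  alt 1.9993
shift units after turn [0.4325 0.0038 0.0049]
```

Request:
move_arm(
  increments=[
    [[0.06, 0.001, 0.002, 0], [0.09, 0.001, 0.002, 0], [0.09, 0, 0, 0], [0.08, 0, 0, 0], [0.05, 0, 0, 0], [0.03, 0, 0, 0], [0.016, 0, 0, 0], [0.01, 0, 0, 0], [0.007, 0, 0, 0], [0, 0, 0, 0], [0, 0, 0, 0], [0, 0, 0, 0]],
  ],
)

```text
t: 15.02
tool_pos: [0.4058, 0.3063, 0.0517]
tool_rot: [-1.065, 1.293, 1.065]
contact_force: [-0.5, 0.5, -1.3]
opening: 0.0517
```

Request:
move_arm(
  increments=[
    [[0, 0, 0, 0], [0, 0, 0, 0], [0, 0, 0, 0], [0, 0, 0, 0], [0, 0, 0, 0], [0, 0, 0, 0], [0, 0, 0, 0], [-0.02, 0, 0, 0], [-0.06, 0, 0, 0], [-0.09, 0, 0, 0], [-0.12, 0, 0, 0], [-0.12, 0, 0, 0], [-0.05, 0, 0, 0], [0, 0, 0, 0], [0, 0, 0, 0]],
  ],
  gripper=0,
)

```text
t: 16.27
tool_pos: [0.4054, 0.306, 0.1659]
tool_rot: [-1.065, 1.294, 1.065]
contact_force: [0.1, -0.4, -0.8]
opening: 0.0851
```

```bash
python3 plan.py 0.4715 -0.1075 0.17 78.9
python3 - <<'E'
from m import *
things("scene")
E
```

```text
t 16.27 pos [0.4054 0.306  0.1659] down [ 9.e-04  5.e-04 -1.e+00] jaw 78.9 open 0.0851 F [ 0.1 -0.4 -0.8] q6 -0.88
shift units tool xyz (before any turn) [-0.0171 -0.5781 -1.5723] rows>= 11.0
turn units -0.0 rows>= 1.0  alt 2.0
shift units after turn [-0.0171 -0.5781 -1.5723]
scene cup1 0.95 117 z 0.0544 circfit [ 0.6142 -0.0554  0.025 ] rect [613.5 -55.5] [51.1 53.2] 32.6 encl [613.4 -55.7] 27.1
scene cup1 0.85 89 z 0.0542 circfit [0.575  0.269  0.0243] rect [573.7 268.6] [46.5 53.5] 44.8 encl [574.8 269.4] 27.7
scene cup1 0.75 84 z 0.0549 circfit [0.4049 0.3066 0.0249] rect [404.7 306.1] [51.9 49.8] 70.7 encl [404.9 306.2] 27.4
scene jar 0.71 225 z 0.0729 circfit [ 0.4731 -0.1097  0.0167] rect [ 471.6 -108.8] [43.2 44.2] 16.4 encl [ 471.7 -108.5] 23.3
scene caddy 0.62 214 z 0.0462 circfit [0.4766 0.1028 0.0197] rect [476. 104.] [38.  60.7] 13.2 encl [474.5 104.3] 34.6
```

Request:
move_arm(
  increments=[
    [[-0.01, -0.022, -0.06, 0], [-0.01, -0.044, -0.12, 0], [0, -0.044, -0.12, 0], [0, -0.044, -0.12, 0], [0, -0.044, -0.12, 0], [0, -0.044, -0.12, 0], [0, -0.044, -0.12, 0], [0, -0.044, -0.12, 0], [0, -0.044, -0.12, 0], [0, -0.044, -0.12, 0], [0, -0.044, -0.12, 0], [0, -0.044, -0.12, 0], [0, -0.044, -0.12, 0], [0, -0.028, -0.072, 0], [0, 0, 0, 0], [0, 0, 0, 0], [0, 0, 0, 0], [0, 0, 0, 0]],
  ],
)

```text
t: 17.97
tool_pos: [0.4709, -0.1064, 0.17]
tool_rot: [-1.065, 1.295, 1.068]
contact_force: [-0.1, 0.9, 0.1]
opening: 0.0855
```

```bash
python3 plan.py 0.4715 -0.1078 0.04 78.9
```

```text
t 17.97 pos [ 0.4709 -0.1064  0.17  ] down [-1.3e-03  8.0e-04 -1.0e+00] jaw 78.97 open 0.0855 F [-0.1  0.9  0.1] q6 -1.76
shift units tool xyz (before any turn) [ 0.5201 -0.0041 -0.0054] rows>= 4.0
turn units 0.0008 rows>= 1.0  alt -1.9992
shift units after turn [ 0.5201 -0.0041 -0.0054]
```

Request:
move_arm(
  increments=[
    [[0.06, 0, -0.002, 0], [0.09, 0, -0.002, 0], [0.09, 0, 0, 0], [0.09, 0, 0, 0], [0.08, 0, 0, 0], [0.06, 0, 0, 0], [0.05, 0, 0, 0], [0, 0, 0, 0], [0, 0, 0, 0]],
  ],
)

```text
t: 18.72
tool_pos: [0.4705, -0.1073, 0.0402]
tool_rot: [-1.065, 1.295, 1.068]
contact_force: [-0.7, -0.5, 0.3]
opening: 0.085
```

Request:
move_arm(
  increments=[
    [[0, 0, 0, 0], [0, 0, 0, 0], [0, 0, 0, 0], [0, 0, 0, 0], [0, 0, 0, 0], [0, 0, 0, 0], [0, 0, 0, 0], [0, 0, 0, 0], [0, 0, 0, 0], [0, 0, 0, 0]],
  ],
  gripper=1,
)

```text
t: 19.55
tool_pos: [0.4721, -0.1087, 0.0422]
tool_rot: [-1.066, 1.293, 1.064]
contact_force: [-0.3, 1.9, 5.5]
opening: 0.0453
```

Request:
move_arm(
  increments=[
    [[-0.02, 0, 0, 0], [-0.05, 0, 0, 0], [-0.08, 0, 0, 0], [-0.1, 0, 0, 0], [-0.1, 0, 0, 0], [-0.1, 0, 0, 0], [-0.07, 0, 0, 0], [0, 0, 0, 0], [0, 0, 0, 0], [0, 0, 0, 0]],
  ],
)

```text
t: 20.38
tool_pos: [0.4701, -0.1082, 0.169]
tool_rot: [-1.063, 1.296, 1.067]
contact_force: [0.2, 1.3, -3.5]
opening: 0.0447
```

```bash
python3 plan.py 0.4895 0.288 0.17 78.9
```

```text
t 20.38 pos [ 0.4701 -0.1082  0.169 ] down [-2.6e-03  9.0e-04 -1.0e+00] jaw 78.89 open 0.0447 F [ 0.2  1.3 -3.5] q6 -1.76
shift units tool xyz (before any turn) [-0.0028  0.2294  1.57  ] rows>= 10.0
turn units -0.0001 rows>= 1.0  alt 1.9999
shift units after turn [-0.0028  0.2291  1.57  ]
```

Request:
move_arm(
  increments=[
    [[0, 0.01, 0.07, 0], [0, 0.0175, 0.12, 0], [0, 0.0175, 0.12, 0], [0, 0.0175, 0.12, 0], [0, 0.0175, 0.12, 0], [0, 0.0175, 0.12, 0], [0, 0.0175, 0.12, 0], [0, 0.0175, 0.12, 0], [0, 0.0175, 0.12, 0], [0, 0.0175, 0.12, 0], [0, 0.0175, 0.12, 0], [0, 0.0175, 0.12, 0], [0, 0.0175, 0.12, 0], [0, 0.01, 0.06, 0], [0, 0, 0, 0], [0, 0, 0, 0], [0, 0, 0, 0], [0, 0, 0, 0]],
  ],
)

```text
t: 21.88
tool_pos: [0.4901, 0.2864, 0.17]
tool_rot: [-1.064, 1.297, 1.065]
contact_force: [0.8, -0.2, -1.7]
opening: 0.0448
```

```bash
python3 plan.py 0.4895 0.288 0.052 78.9;  python3 - <<'E'
from m import *
P=cloud(ctrl.get_image("scene"));
for r in ctrl.trace("scene","jar")[:1]:
    Q=P[r["region"]];Q=Q[~np.isnan(Q[:,0])];print(round(r["score"],2),np.round(np.median(Q,0),3),np.round(np.percentile(Q,[2,98],axis=0),3).tolist())
E
```

```text
t 21.88 pos [0.4901 0.2864 0.17  ] down [-1.2e-03 -9.0e-04 -1.0e+00] jaw 78.82 open 0.0448 F [ 0.8 -0.2 -1.7] q6 -0.98
shift units tool xyz (before any turn) [0.4722 0.0032 0.0062] rows>= 3.0
turn units -0.0009 rows>= 1.0  alt 1.9991
shift units after turn [0.4722 0.0032 0.0062]
0.54 [0.503 0.273 0.17 ] [[0.477, 0.263, 0.132], [0.511, 0.302, 0.202]]
```

Request:
move_arm(
  increments=[
    [[0.06, 0.001, 0.002, 0], [0.09, 0.001, 0.002, 0], [0.09, 0, 0, 0], [0.09, 0, 0, 0], [0.06, 0, 0, 0], [0.04, 0, 0, 0], [0.02, 0, 0, 0], [0.014, 0, 0, 0], [0.01, 0, 0, 0], [0, 0, 0, 0], [0, 0, 0, 0], [0, 0, 0, 0]],
  ],
)

```text
t: 22.98
tool_pos: [0.4907, 0.2891, 0.0533]
tool_rot: [-1.066, 1.293, 1.065]
contact_force: [0.6, -0.2, -1.9]
opening: 0.045
```

Request:
move_arm(
  increments=[
    [[0, 0, 0, 0], [0, 0, 0, 0], [0, 0, 0, 0], [0, 0, 0, 0], [0, 0, 0, 0], [0, 0, 0, 0], [0, 0, 0, 0], [-0.02, 0, 0, 0], [-0.06, 0, 0, 0], [-0.09, 0, 0, 0], [-0.12, 0, 0, 0], [-0.12, 0, 0, 0], [-0.08, 0, 0, 0], [0, 0, 0, 0], [0, 0, 0, 0]],
  ],
  gripper=0,
)

```text
t: 24.23
tool_pos: [0.4909, 0.2892, 0.1768]
tool_rot: [-1.066, 1.291, 1.064]
contact_force: [1.0, -0.1, -0.7]
opening: 0.0846
```

```bash
python3 plan.py 0.6138 -0.0545 0.17 97.15
python3 - <<'E'
from m import *
im,P=things("scene")
cv2.imwrite("pics/j.png",cv2.resize(im["pixels"][60:260,230:450,::-1],None,fx=3,fy=3))
E
```

```text
t 24.23 pos [0.4909 0.2892 0.1768] down [ 0.0034  0.0015 -1.    ] jaw 78.9 open 0.0846 F [ 1.  -0.1 -0.7] q6 -0.98
shift units tool xyz (before any turn) [ 0.0267 -0.7469 -1.2545] rows>= 9.0
turn units -0.2028 rows>= 3.0  alt 1.7972
shift units after turn [ 0.0267 -0.3164 -1.4253]
scene cup1 0.93 81 z 0.055 circfit [0.5744 0.2691 0.0247] rect [574.6 270.1] [48.2 53.3] 3.2 encl [576.6 269.9] 27.8
scene cup1 0.81 121 z 0.0544 circfit [ 0.6141 -0.0557  0.0249] rect [614.1 -56.3] [51.2 53.7] 33.2 encl [614.7 -55.3] 28.1
scene cup1 0.76 82 z 0.0556 circfit [0.4051 0.3061 0.025 ] rect [404.1 304.7] [50.7 54. ] 52.3 encl [405.6 308.5] 29.5
scene jar 0.68 57 z 0.0729 circfit [0.4891 0.2903 0.0226] rect [493.5 276.4] [43.8 18.8] 17.6 encl [491.2 283.7] 21.9
scene caddy 0.8 216 z 0.0461 circfit [0.4763 0.1028 0.0198] rect [475.8 104.3] [38.1 61.8] 12.8 encl [474.9 104.6] 34.2
```

View pics/j.png

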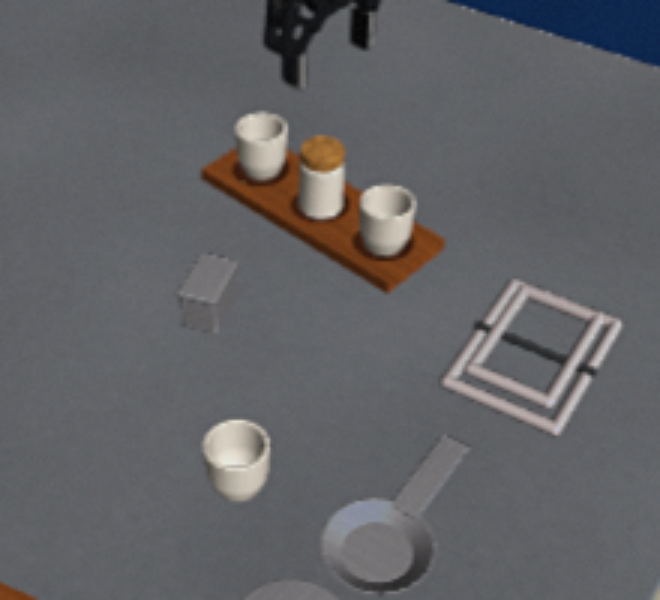

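Request:
move_arm(
  increments=[
    [[0, 0, 0, -0.068], [0, 0, 0, -0.068], [0, 0, 0, -0.067], [0.014, -0.014, -0.06, 0], [0.014, -0.026, -0.12, 0], [0, -0.026, -0.12, 0], [0, -0.026, -0.12, 0], [0, -0.026, -0.12, 0], [0, -0.026, -0.12, 0], [0, -0.026, -0.12, 0], [0, -0.026, -0.12, 0], [0, -0.026, -0.12, 0], [0, -0.026, -0.12, 0], [0, -0.026, -0.12, 0], [0, -0.026, -0.12, 0], [0, -0.016, -0.045, 0], [0, 0, 0, 0], [0, 0, 0, 0], [0, 0, 0, 0], [0, 0, 0, 0]],
  ],
)

```text
t: 26.1
tool_pos: [0.6123, -0.0533, 0.1673]
tool_rot: [-1.301, 1.147, 1.303]
contact_force: [-0.2, -0.3, -1.5]
opening: 0.0856
```

```bash
python3 plan.py 0.6138 -0.0545 0.038 97.15
```

```text
t 26.1 pos [ 0.6123 -0.0533  0.1673] down [-1.e-03  5.e-04 -1.e+00] jaw 97.26 open 0.0856 F [-0.2 -0.3 -1.5] q6 -1.91
shift units tool xyz (before any turn) [ 0.5172 -0.0058 -0.0058] rows>= 4.0
turn units 0.0013 rows>= 1.0  alt -1.9987
shift units after turn [ 0.5172 -0.0058 -0.0058]
```

Request:
move_arm(
  increments=[
    [[0.06, -0.002, -0.002, 0], [0.09, -0.002, -0.002, 0], [0.09, 0, 0, 0], [0.09, 0, 0, 0], [0.08, 0, 0, 0], [0.06, 0, 0, 0], [0.045, 0, 0, 0], [0, 0, 0, 0], [0, 0, 0, 0]],
  ],
)

```text
t: 26.85
tool_pos: [0.6137, -0.0549, 0.0389]
tool_rot: [-1.301, 1.147, 1.302]
contact_force: [1.0, -0.4, 1.1]
opening: 0.0856
```

Request:
move_arm(
  increments=[
    [[0, 0, 0, 0], [0, 0, 0, 0], [0, 0, 0, 0], [0, 0, 0, 0], [0, 0, 0, 0], [0, 0, 0, 0], [0, 0, 0, 0], [0, 0, 0, 0], [0, 0, 0, 0]],
  ],
  gripper=1,
)

```text
t: 27.6
tool_pos: [0.6153, -0.0557, 0.0411]
tool_rot: [-1.302, 1.146, 1.298]
contact_force: [-0.9, 1.3, 6.4]
opening: 0.0533
```

Request:
move_arm(
  increments=[
    [[-0.02, 0, 0, 0], [-0.05, 0, 0, 0], [-0.08, 0, 0, 0], [-0.1, 0, 0, 0], [-0.1, 0, 0, 0], [-0.08, 0, 0, 0], [-0.05, 0, 0, 0], [0, 0, 0, 0], [0, 0, 0, 0], [0, 0, 0, 0]],
  ],
)

```text
t: 28.43
tool_pos: [0.6129, -0.0555, 0.1573]
tool_rot: [-1.299, 1.149, 1.303]
contact_force: [-0.3, 0.7, -1.6]
opening: 0.0538
```

```bash
python3 plan.py 0.445 -0.2955 0.16 97.15
```

```text
t 28.43 pos [ 0.6129 -0.0555  0.1573] down [-2.7e-03  5.0e-04 -1.0e+00] jaw 97.16 open 0.0538 F [-0.3  0.7 -1.6] q6 -1.91
shift units tool xyz (before any turn) [-0.0093  0.7863 -0.8686] rows>= 8.0
turn units 0.0001 rows>= 1.0  alt -1.9999
shift units after turn [-0.0093  0.7861 -0.8688]
```

Request:
move_arm(
  increments=[
    [[0, 0.04, -0.045, 0], [0, 0.078, -0.086, 0], [0, 0.078, -0.086, 0], [0, 0.078, -0.086, 0], [0, 0.078, -0.086, 0], [0, 0.078, -0.086, 0], [0, 0.078, -0.086, 0], [0, 0.078, -0.086, 0], [0, 0.078, -0.086, 0], [0, 0.078, -0.086, 0], [0, 0.044, -0.05, 0], [0, 0, 0, 0], [0, 0, 0, 0], [0, 0, 0, 0], [0, 0, 0, 0]],
  ],
)

```text
t: 29.68
tool_pos: [0.4461, -0.2949, 0.1583]
tool_rot: [-1.3, 1.147, 1.303]
contact_force: [-0.1, -0.2, -1.4]
opening: 0.0534
```

```bash
python3 plan.py 0.445 -0.2955 0.05 97.15
```

```text
t 29.68 pos [ 0.4461 -0.2949  0.1583] down [-9.e-04  1.e-03 -1.e+00] jaw 97.23 open 0.0534 F [-0.1 -0.2 -1.4] q6 -2.42
shift units tool xyz (before any turn) [ 0.4334  0.0045 -0.0024] rows>= 3.0
turn units 0.0008 rows>= 1.0  alt -1.9992
shift units after turn [ 0.4334  0.0045 -0.0024]
```

Request:
move_arm(
  increments=[
    [[0.06, 0.002, 0, 0], [0.09, 0.002, 0, 0], [0.09, 0, 0, 0], [0.08, 0, 0, 0], [0.05, 0, 0, 0], [0.03, 0, 0, 0], [0.016, 0, 0, 0], [0.01, 0, 0, 0], [0.008, 0, 0, 0], [0, 0, 0, 0], [0, 0, 0, 0], [0, 0, 0, 0]],
  ],
)

```text
t: 30.68
tool_pos: [0.4456, -0.2963, 0.0514]
tool_rot: [-1.302, 1.147, 1.299]
contact_force: [-0.5, -0.6, 0.0]
opening: 0.0537
```

Request:
move_arm(
  increments=[
    [[0, 0, 0, 0], [0, 0, 0, 0], [0, 0, 0, 0], [0, 0, 0, 0], [0, 0, 0, 0], [0, 0, 0, 0], [0, 0, 0, 0], [-0.02, 0, 0, 0], [-0.06, 0, 0, 0], [-0.09, 0, 0, 0], [-0.12, 0, 0, 0], [-0.12, 0, 0, 0], [-0.05, 0, 0, 0], [0, 0, 0, 0], [0, 0, 0, 0]],
  ],
  gripper=0,
)

```text
t: 31.93
tool_pos: [0.4452, -0.296, 0.1656]
tool_rot: [-1.302, 1.147, 1.3]
contact_force: [-0.6, 1.1, -0.1]
opening: 0.0854
```

```bash
python3 plan.py 0.4753 0.1058 0.16 13.1
```

```text
t 31.93 pos [ 0.4452 -0.296   0.1656] down [ 7.e-04 -6.e-04 -1.e+00] jaw 97.17 open 0.0854 F [-0.6  1.1 -0.1] q6 -2.42
shift units tool xyz (before any turn) [ 0.0216 -0.3198  1.5795] rows>= 10.0
turn units 0.9341 rows>= 12.0  alt -1.0659
shift units after turn [0.0216 1.538  0.4813]
```

Request:
move_arm(
  increments=[
    [[0, -0.013, 0.07, 0], [0, -0.0245, 0.12, 0], [0, -0.0245, 0.12, 0], [0, -0.0245, 0.12, 0], [0, -0.0245, 0.12, 0], [0, -0.0245, 0.12, 0], [0, -0.0245, 0.12, 0], [0, -0.0245, 0.12, 0], [0, -0.0245, 0.12, 0], [0, -0.0245, 0.12, 0], [0, -0.0245, 0.12, 0], [0, -0.0245, 0.12, 0], [0, -0.0245, 0.12, 0], [0, -0.013, 0.07, 0], [0, 0, 0, 0]],
  ],
)

```text
t: 33.18
tool_pos: [0.4734, 0.1086, 0.1624]
tool_rot: [-1.301, 1.148, 1.308]
contact_force: [-0.7, -0.5, 0.1]
opening: 0.0848
```

Request:
move_arm(
  increments=[
    [[0, 0, 0, 0.04], [0, 0, 0, 0.072], [0, 0, 0, 0.072], [0, 0, 0, 0.072], [0, 0, 0, 0.072], [0, 0, 0, 0.072], [0, 0, 0, 0.072], [0, 0, 0, 0.072], [0, 0, 0, 0.072], [0, 0, 0, 0.072], [0, 0, 0, 0.072], [0, 0, 0, 0.072], [0, 0, 0, 0.062], [0, 0, 0, 0.04], [0, 0, 0, 0], [0, 0, 0, 0], [0, 0, 0, 0]],
  ],
)

```text
t: 34.6
tool_pos: [0.4746, 0.1055, 0.1643]
tool_rot: [-0.18, 1.565, 0.18]
contact_force: [0.4, -0.0, -1.0]
opening: 0.0853
```

```bash
python3 plan.py 0.4753 0.1058 0.027 13.1
```

```text
t 34.6 pos [0.4746 0.1055 0.1643] down [-2.e-03 -4.e-04 -1.e+00] jaw 13.15 open 0.0853 F [ 0.4 -0.  -1. ] q6 -0.16
shift units tool xyz (before any turn) [0.5494 0.0006 0.004 ] rows>= 4.0
turn units 0.0006 rows>= 1.0  alt -1.9994
shift units after turn [0.5494 0.0006 0.004 ]
```

Request:
move_arm(
  increments=[
    [[0.06, 0, 0.002, 0], [0.09, 0, 0.002, 0], [0.1, 0, 0, 0], [0.1, 0, 0, 0], [0.09, 0, 0, 0], [0.06, 0, 0, 0], [0.05, 0, 0, 0], [0, 0, 0, 0], [0, 0, 0, 0]],
  ],
)

```text
t: 35.35
tool_pos: [0.4754, 0.1061, 0.0272]
tool_rot: [-0.18, 1.566, 0.18]
contact_force: [0.5, 0.3, 0.6]
opening: 0.0853
```

Request:
move_arm(
  increments=[
    [[0, 0, 0, 0], [0, 0, 0, 0], [0, 0, 0, 0], [0, 0, 0, 0], [0, 0, 0, 0], [0, 0, 0, 0], [0, 0, 0, 0], [0, 0, 0, 0], [0, 0, 0, 0], [0, 0, 0, 0]],
  ],
  gripper=1,
)

```text
t: 36.18
tool_pos: [0.4768, 0.1063, 0.029]
tool_rot: [-0.18, 1.562, 0.18]
contact_force: [-2.2, -0.5, 5.1]
opening: 0.0354
```

Request:
move_arm(
  increments=[
    [[-0.02, 0, 0, 0], [-0.05, 0, 0, 0], [-0.08, 0, 0, 0], [-0.1, 0, 0, 0], [-0.1, 0, 0, 0], [-0.1, 0, 0, 0], [-0.07, 0, 0, 0], [0, 0, 0, 0], [0, 0, 0, 0], [0, 0, 0, 0]],
  ],
)

```text
t: 37.02
tool_pos: [0.4751, 0.1062, 0.1562]
tool_rot: [-0.18, 1.566, 0.18]
contact_force: [-0.1, 0.2, -1.8]
opening: 0.0352
```

```bash
python3 plan.py 0.5308 -0.285 0.16 97.15
python3 - <<'E'
from h import *
im=ctrl.get_image("scene");cv2.imwrite("pics/c.png",cv2.resize(im["pixels"][50:250,200:420,::-1],None,fx=3,fy=3))
E
```

```text
t 37.02 pos [0.4751 0.1062 0.1562] down [-2.7e-03 -2.0e-04 -1.0e+00] jaw 13.11 open 0.0352 F [-0.1  0.2 -1.8] q6 -0.16
shift units tool xyz (before any turn) [-0.0154 -1.5744 -0.138 ] rows>= 10.0
turn units -0.9338 rows>= 12.0  alt 1.0662
shift units after turn [-0.0154 -0.0262 -1.5803]
```

View pics/c.png

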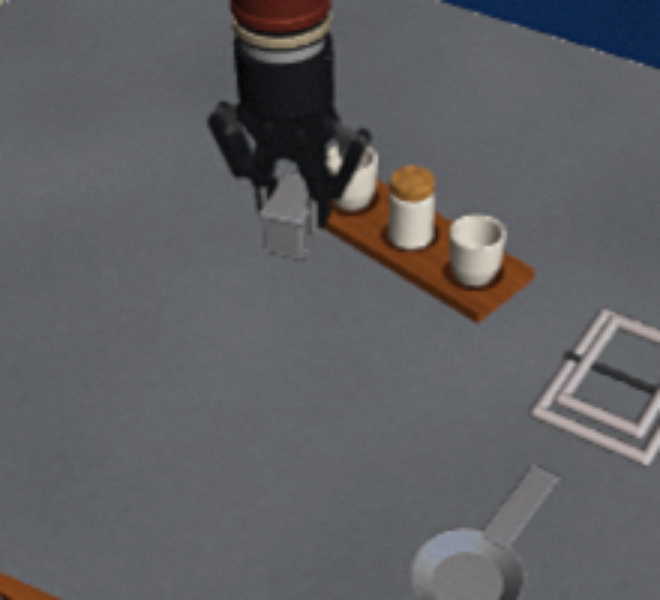

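Request:
move_arm(
  increments=[
    [[0, 0, 0, -0.04], [0, 0, 0, -0.071], [0, 0, 0, -0.071], [0, 0, 0, -0.071], [0, 0, 0, -0.071], [0, 0, 0, -0.071], [0, 0, 0, -0.071], [0, 0, 0, -0.071], [0, 0, 0, -0.071], [0, 0, 0, -0.071], [0, 0, 0, -0.071], [0, 0, 0, -0.071], [0, 0, 0, -0.071], [0, 0, 0, -0.042], [0, 0, 0, 0], [0, 0, 0, 0]],
  ],
)

```text
t: 38.4
tool_pos: [0.4752, 0.1062, 0.1563]
tool_rot: [-1.298, 1.151, 1.302]
contact_force: [0.0, -0.3, -1.9]
opening: 0.0353
```

Request:
move_arm(
  increments=[
    [[0, 0, -0.06, 0], [0, -0.003, -0.11, 0], [0, -0.003, -0.11, 0], [0, -0.003, -0.11, 0], [0, -0.003, -0.11, 0], [0, -0.003, -0.11, 0], [0, -0.003, -0.11, 0], [0, -0.003, -0.11, 0], [0, -0.002, -0.11, 0], [0, -0.002, -0.11, 0], [0, -0.002, -0.11, 0], [0, 0, -0.11, 0], [0, 0, -0.11, 0], [0, 0, -0.11, 0], [0, 0, -0.09, 0], [0, 0, 0, 0], [0, 0, 0, 0], [0, 0, 0, 0], [0, 0, 0, 0]],
  ],
)

```text
t: 39.98
tool_pos: [0.5319, -0.2837, 0.1574]
tool_rot: [-1.3, 1.147, 1.302]
contact_force: [0.1, 0.1, -1.8]
opening: 0.0356
```

```bash
python3 plan.py 0.5308 -0.285 0.039 97.15
python3 - <<'E'
from m import *
P=cloud(ctrl.get_image("scene"));
for r in ctrl.trace("scene","caddy")[:1]:
    Q=P[r["region"]];Q=Q[~np.isnan(Q[:,0])];print(round(r["score"],2),np.round(np.median(Q,0),3),np.round(np.percentile(Q,[2,98],axis=0),3).tolist())
    Q=Q[Q[:,2]>np.percentile(Q[:,2],98)-.006];print(cv2.minAreaRect((Q[:,:2]*1000).astype(np.float32)))
E
```

```text
t 39.98 pos [ 0.5319 -0.2837  0.1574] down [-9.e-04  9.e-04 -1.e+00] jaw 97.19 open 0.0356 F [ 0.1  0.1 -1.8] q6 -2.31
shift units tool xyz (before any turn) [ 0.4737  0.0048 -0.0051] rows>= 3.0
turn units 0.0004 rows>= 1.0  alt -1.9996
shift units after turn [ 0.4737  0.0048 -0.0051]
0.62 [ 0.749 -0.039  0.009] [[0.708, -0.092, 0.002], [0.787, 0.066, 0.017]]
((760.4332885742188, -15.739265441894531), (169.62754821777344, 88.96923065185547), 71.15740966796875)
```

Request:
move_arm(
  increments=[
    [[0.06, 0.002, -0.002, 0], [0.09, 0.002, -0.002, 0], [0.09, 0, 0, 0], [0.09, 0, 0, 0], [0.06, 0, 0, 0], [0.04, 0, 0, 0], [0.024, 0, 0, 0], [0.014, 0, 0, 0], [0.008, 0, 0, 0], [0, 0, 0, 0], [0, 0, 0, 0], [0, 0, 0, 0]],
  ],
)

```text
t: 41.08
tool_pos: [0.532, -0.2864, 0.0402]
tool_rot: [-1.302, 1.147, 1.299]
contact_force: [-0.4, 0.6, -2.7]
opening: 0.0355
```

```bash
python3 plan.py 0.5308 -0.285 0.038 97.15
python3 - <<'E'
from h import *
im=ctrl.get_image("scene");cv2.imwrite("pics/p.png",cv2.resize(im["pixels"][160:340,120:320,::-1],None,fx=3,fy=3))
E
```

```text
t 41.08 pos [ 0.532  -0.2864  0.0402] down [ 0.0016 -0.0011 -1.    ] jaw 97.17 open 0.0355 F [-0.4  0.6 -2.7] q6 -2.31
shift units tool xyz (before any turn) [0.0088 0.004  0.0061] rows>= 1.0
turn units 0.0002 rows>= 1.0  alt -1.9998
shift units after turn [0.0088 0.004  0.0061]
```

View pics/p.png

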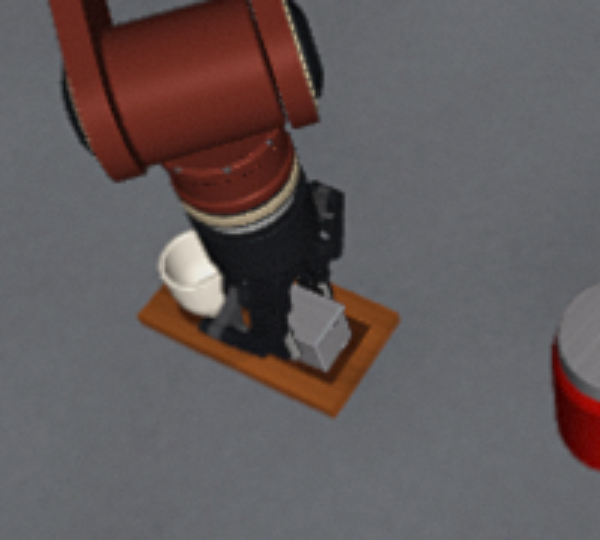

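The box hangs over its rectangular recess at crop (320,330), aligned with it and about 2 mm above the floor. The cup stands at (190,275). I'll lower the last 1.5 mm and release.

Request:
move_arm(
  increments=[
    [[0.006, 0, 0.003, 0], [0, 0, 0, 0], [0, 0, 0, 0]],
  ],
)

```text
t: 41.38
tool_pos: [0.5316, -0.2854, 0.0381]
tool_rot: [-1.302, 1.147, 1.3]
contact_force: [0.2, 0.6, -0.7]
opening: 0.0357
```

Request:
move_arm(
  increments=[
    [[0, 0, 0, 0], [0, 0, 0, 0], [0, 0, 0, 0], [0, 0, 0, 0], [0, 0, 0, 0], [0, 0, 0, 0], [0, 0, 0, 0], [-0.02, 0, 0, 0], [-0.06, 0, 0, 0], [-0.09, 0, 0, 0], [-0.12, 0, 0, 0], [-0.12, 0, 0, 0], [-0.12, 0, 0, 0], [-0.12, 0, 0, 0], [-0.05, 0, 0, 0], [0, 0, 0, 0], [0, 0, 0, 0]],
  ],
  gripper=0,
)

```text
t: 42.8
tool_pos: [0.5313, -0.2852, 0.2125]
tool_rot: [-1.301, 1.147, 1.3]
contact_force: [0.1, -0.5, -0.1]
opening: 0.0852
```

Request:
move_arm(
  increments=[
    [[0, 0, 0.08, 0], [0, 0, 0.12, 0], [0, 0, 0.12, 0], [0, 0, 0.12, 0], [0, 0, 0.12, 0], [0, 0, 0.12, 0], [0, 0, 0.12, 0], [0, 0, 0.08, 0], [0, 0, 0, 0], [0, 0, 0, 0]],
  ],
)

```text
t: 43.63
tool_pos: [0.5024, -0.066, 0.2097]
tool_rot: [-1.299, 1.149, 1.306]
contact_force: [-0.6, 0.0, -1.4]
opening: 0.0852
```

Run:
```python
from h import *
from m import circ
T={"long":((.4893,.2882),-11.1),"short":((.4921,-.2898),7.15)}
for n in("top","scene"):
    im=ctrl.get_image(n);P=cloud(im)
    cv2.imwrite(f"pics/{n}_end.png",im["pixels"][...,::-1])
    for t,k,zl,zh in[("cup1",3,.059,.07),("jar",1,.075,.09),("caddy",1,.05,.06)]:
        for r in ctrl.trace(n,t)[:k]:
            Q=P[cv2.dilate(r["region"].astype(np.uint8),np.ones((3,3)))>0];Q=Q[(Q[:,2]>zl)&(Q[:,2]<zh)]
            if len(Q)<8: print(n,t,"few");continue
            rr=cv2.minAreaRect((Q[:,:2]*1000).astype(np.float32));c=circ(Q)[:2] if t=="cup1" else np.array(rr[0])/1000
            (o,a)=T["long" if c[1]>0 else "short"];a=np.radians(a);d=c-o
            A=np.c_[Q[:,:2]-Q[:,:2].mean(0),np.ones(len(Q))];pl=np.linalg.lstsq(A,Q[:,2],rcond=None)[0]
            print(n,t,round(r["score"],2),len(Q),np.round(c,4),"tray xy",np.round([d@[np.cos(a),np.sin(a)],d@[-np.sin(a),np.cos(a)]],4),"z",round(np.median(Q[:,2]),4),"slope",np.round(pl[:2],3),"rect",np.round(rr[1],1),round(rr[2],1))
    for t in("canister","spoon_rest","stand"):
        r=ctrl.trace(n,t)[0];Q=P[r["region"]];print(n,t,np.round(np.nanmedian(Q,0),3))
print(ctrl.get_obs()["t"],ctrl.get_obs()["tool_pos"])
```

```text
top cup1 0.82 125 [0.4043 0.3076] tray xy [-0.0871  0.0026] z 0.0625 slope [-0.008  0.008] rect [53.4 53.3] 47.9
top cup1 0.73 107 [ 0.4437 -0.2953] tray xy [-0.0487  0.0005] z 0.0622 slope [-0.004  0.004] rect [49.2 52.7] 0.6
top cup1 0.6 114 [0.5751 0.2713] tray xy [ 0.0875 -0.    ] z 0.0624 slope [-0.003 -0.008] rect [50.8 55.3] 1.9
top jar 0.66 307 [0.4891 0.2895] tray xy [-0.0004  0.0012] z 0.0805 slope [ 0.007 -0.001] rect [42.3 42. ] 1.6
top caddy 0.85 414 [ 0.5324 -0.2848] tray xy [ 0.0406 -0.0001] z 0.0537 slope [0.012 0.001] rect [61.1 37.6] 8.6
top canister [ 0.748 -0.201  0.125]
top spoon_rest [ 0.748 -0.04   0.008]
top stand [0.761 0.213 0.013]
scene cup1 0.88 84 [0.5745 0.2693] tray xy [ 0.0873 -0.0022] z 0.0632 slope [-0.01   0.008] rect [49.7 51.6] 60.3
scene cup1 0.67 77 [0.405 0.307] tray xy [-0.0863  0.0022] z 0.0631 slope [-0.002 -0.006] rect [52.6 55.5] 62.8
scene cup1 0.64 151 [ 0.4446 -0.2983] tray xy [-0.0482 -0.0026] z 0.0626 slope [0.004 0.016] rect [52.5 51.5] 89.8
scene jar 0.96 128 [0.4902 0.2878] tray xy [ 0.0009 -0.0002] z 0.0823 slope [-0.021  0.046] rect [41.6 47.7] 53.1
scene caddy 0.73 437 [ 0.5323 -0.2877] tray xy [ 0.0402 -0.0029] z 0.0546 slope [-0.005  0.012] rect [60.5 38.4] 8.1
scene canister [ 0.772 -0.231  0.125]
scene spoon_rest [ 0.748 -0.038  0.009]
scene stand [0.778 0.195 0.014]
44.3333 [ 0.50379856 -0.06699542  0.21260269]
```

View pics/scene_end.png

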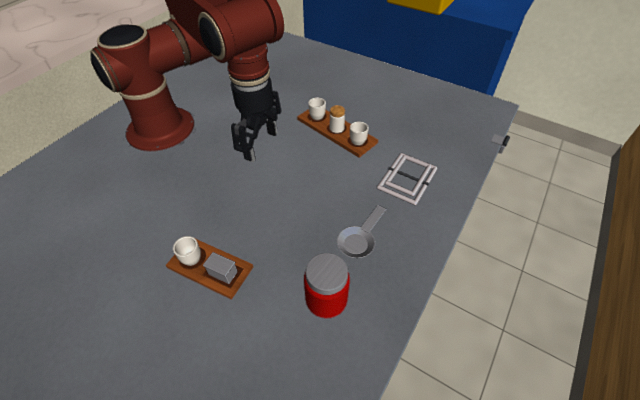

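The picture shows all five things upright in their recesses: the long tray at about (337,125) and the short tray at (210,262). The bystanders have not moved and the arm is clear.

```bash
python3 -c "
from station import ctrl
print(ctrl.finish_job())"
```

```text
the job is handed in; nothing more can be done
None
```

Both trays are made up and the job was handed in at about 44 s, with no verdict reported back. The long tray has a cup, the cardamom jar and a cup; the short tray has the third cup and the sugar box.

- **Position:** In the last check with both cameras, every piece lay within about 3 mm of its recess centre, against the 13 mm allowed. Measured heights agreed with each piece sitting on the recess floor to about 1–2 mm.
- **Upright:** Fitted tilts were 0.02 rad or less. The one exception was the jar's scene-camera fit at about 0.05 rad, which came from few points; the top camera gave 0.007 rad for it and the picture shows it upright.
- **Neighbours:** The canister and spoon rest read within 2 mm of their first measurements. The stand's scene-camera x reading shifted by 7 mm, while the top camera showed 1 mm or less. All are well inside 20 mm.
- **Disagreements:** The two cameras differ by up to about 3 mm in y. The network also took the spoon rest for the sugar box once, while the box was in the gripper, so I went by the picture for that placing.

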